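Load the vial carrier under the shaker's hold-down roller

TASK

Draw the vial carrier with the sloping nose and the notch clear out of the warmer, put it down and let go, then take it again farther back and slide it nose first along the shaker's deck so that its nose pushes the sprung arm up and the roller drops into the notch and bears down there. Keep the vials upright, let go at the end, and leave the other carrier in the warmer and everything else on the bench where it is.

Things in the scene. Friction and masses are not known exactly. Their poses are not given: they have to be found in the camera images.
- carrier: The carrier to load: aluminium bar 180 (x) x 48 (y) x 22 high, about 0.25 kg, sides flat and upright. Origin: centre of underside; z up, +x to the nose, which slopes from 22 high at x=55 to 7 at the tip, x=90. Notch across the top from x=25 to 45, 8 deep. Four white vial caps, 18 across, 8 proud, at x=-78, -54, -30, -6. Starts in either warmer tunnel, nose out, x>22 in the open.
- spare: The other carrier, which stays put: same material, size, origin, axes and caps, but square-ended and without a notch. Lies in the warmer's other tunnel.
- warmer: Fixed white warmer, 200 wide (y). Origin on the bench, z up. Two tunnels at y=-55 and +55, 54 wide, 44 high, along x; mouths at x=+22 facing +x, floor 12 above the bench. Tunnel part 68 high, console behind (x<-103) 118. A carrier inside has its axes along the warmer's, its origin at x=0 +-3. Drawn 115 or more along +x its tail is out, 12 above the bench.
- shaker: Fixed shaker. Origin on the bench below the roller; z up; carrier slides in along +x. Deck 60 above the bench: from x=-140 to -50 a tongue 34 wide that fingers can straddle and a carrier can rest on; from x=-45 to 60 between rails 14 high, 53 apart, flared to 70 at x=-63. End wall at x=60. White housing under the deck from x=-50. Origin of the carrier when home: x=-35, y=0, z=60.
- roller: Rubber roller at the free end of the sprung arm, 24 across, 30 wide along the shaker's y, turning freely. Origin: its centre. At rest its underside is 10 above the deck; the nose meets it when the carrier's origin is at about x=-80 of the shaker.
- holddown (a joint): Angle of the sprung arm, rad: 0 at rest, grows as the roller is pushed up: about 0.13 on the carrier's top, about 0.06 in the notch, stop at 0.8. The spring presses the roller down with 6 N at rest, 7 N raised. Pushing the carrier under takes 5 to 12 N, friction included; drawing it out of the notch takes more.
- hinge (a point): Pivot of the sprung arm, between two dark cheeks: x=95, y=0, z=96 of the shaker. The arm, a steel bar 16 wide with its top 108 above the bench at rest, runs from here to above the roller.
- reagent_bottle: Amber bottle standing on the bench, 68 across, 150 high; origin under its centre. Bystander.
- beaker: Glass beaker, 70 across, 85 high; origin under its centre. Bystander.
- jar: White jar, 60 across, 75 high; origin under its centre. Bystander.
- spatula: Steel spatula lying flat, 190 long. Bystander.
- cork_ring: Cork ring, 90 across, 28 high. Bystander.
- timer: Grey timer block, 65 x 65 x 22. Bystander.
- notebook: White notebook, 150 x 210 x 12. Bystander.

How it is judged:
By the outcome, as a careful person would: the job done as asked, in the order asked, and still so for the second after the job is handed in, with the robot touching nothing.
It also fails if it takes over 61 s, if anything falls off the work surface, if the arm or the gripper's body presses on something with over 40 N, if the wrist force passes 120 N, or if a joint passes its speed limit or range.

ROBOT

A 7-joint arm with a two-finger parallel gripper is mounted at the origin on the work surface. World frame = base frame: x ahead of the robot, y to its left, z up, the work surface at z = 0. Lengths are in m, angles in rad, forces in N, time in s.
With the tool pointing down it reaches from about 0.425 to 0.875 m from the base axis. Payload 4.7 kg.
Tool frame: the origin (TCP) lies at the very end of the fingers, on their centre line; the grasp point (between the pads) lies env.hold_point_z behind it (env.hold_point_z is the distance from the TCP to the grasp point, in m); z points along the fingers, y is the line along which they close (so a half turn about z gives the same grasp; the last joint's range is limited). The gripper opens to 87 mm and grips with 3 to 60 N. Pads are 19 mm wide; open, the fingers measure 117 mm over their backs; the gripper's body (75 mm by 190 mm) begins 51 mm behind the grasp point.
Start: joints at [-1.126, 0.321, -0.07, 1.45, 0.023, 1.371, -0.057], TCP at [0.271, 0.591, 0.223] pointing down, gripper open.
Joint ranges: [-2.86, 2.86], [-0.3, 2.09], [-1.38, 1.24], [0.06, 2.45], [-1.56, 4.7], [0.09, 2.05], [-2.69, 2.69]. Speed limits (rad/s): [2.57, 2.57, 3.14, 3.14, 3.14, 3.14, 3.14].

INTERFACE

Orientations are given as a unit quaternion [w, x, y, z].
In Python, from bench import env gives the robot as it stands.
- The arm moves only by the tool shift_gripper, called after "Request:" by a JSON object that holds its "method" and its "body", one argument or row to a line. Schema: {"type":"object","properties":{"offsets":{"type":"object","properties":{"moves":{"type":"array","items":{"type":"array","items":{"type":"number"},"minItems":4,"maxItems":4},"minItems":1,"maxItems":10}},"additionalProperties":false,"required":["moves"]},"jaw":{"type":"number"},"clamp_n":{"type":"number"},"only":{"type":"string"},"quiet":{"type":"boolean"},"lines":{"type":"string"}},"required":["offsets"],"additionalProperties":false}. offsets is an object whose key "moves" holds a list of rows, 1 to 10 of them, each of 4 numbers: dx, dy, dz in m, then a turn about the tool's z in rad; each row shifts and turns the commanded pose from where the row before left it, along the tool's axes as they then stand; what a row does not reach is not made up. A row lasts 1/10 s, in which the tool goes at most 0.05 m and 0.15 rad, less where a joint would pass 70% of its speed; a pose out of reach is approached as far as the arm can. jaw is the finger opening in m, set as the call begins (left out keeps the last). The fingers move at their own pace and stop on an object; clamp_n is the grip in N (left out, the last holds). Time passes only in rows, so rows that do not move let the fingers close. The tool returns the time, the measured TCP pose, the force, the opening and the grip force at its end. only (a regular expression) keeps the lines of the reply that match it, lines (a string "A,B") keeps lines A to B, and quiet returns only ok. Input that does not fit is refused with a message, and nothing moves.
- env.get_state(): the state, without advancing time (a new reading comes with each control period).
- env.capture(name): name is "side" or "top" or "wrist"; returns a dict with "img" (480x640x3 uint8, red, green, blue), "vfov" (degrees; the focal length in pixels is half the picture's height over the tangent of half this angle, whatever the lens; pixels are square), "cx", "cy" (the principal point, pixels), "k1" (the pictures are not rectified: a ray, as slopes to the right and down, at radius r is drawn at 1 + k1 r^2 times it, then the intrinsics apply), "R" (3x3) and "t" (3): a world point X has camera coordinates R X + t. Camera axes: x right, y down, z forward; pixel columns grow to the right and rows downward; lengths in m; the calibration is good to about 2 mm. A picture is of the moment at which its call begins. There is no depth.
- env.sign_off(): hands the job in; it is judged then, once.
The state is a dict: "time": time; "q": joint angles; "qd": joint speeds; "joint_efforts": joint torques, N m; "eef_pos": TCP position; "tcp_rot": TCP orientation; "ft_force": force on the tool from outside, world axes, zero at the start; "ft_torque": the same for the moment, N m; "finger_gap": finger opening in m; "grasp_force": force on a finger pad.
Only numpy, scipy, OpenCV 4.12 (cv2) and the standard library are available. Lean on these libraries where they do the work, as an engineer would, in place of code of your own. Each camera call takes 0.05 s, during which the arm holds its last target. There are 200 camera calls.

## Working session

There is one attempt and no reset: what is moved stays moved. The work goes in short steps, Python scripts to look and compute and a tool call to move; the robot and the scene stay as the last step left them, time stands still between calls to the robot, and variables do not carry over. Pictures are saved under pics/ and viewed, at most 10 in all, crops included, and the job is handed in when it is done.

```bash
ls; mkdir -p pics
```

Run:
```python
from bench import env
import cv2,pickle,numpy as np
print(env.hold_point_z, env.get_state())
d={}
for n in ["side","top"]:
    c=env.capture(n); d[n]=c; cv2.imwrite(f"pics/{n}0.png",c["img"][:,:,::-1])
    print(n,c["vfov"],c["cx"],c["cy"],c["k1"],np.round(c["R"],3).tolist(),c["t"])
pickle.dump(d,open("c0.pkl","wb"))
```

```text
bench.py
pics
0.0187 {'time': 0.0, 'q': array([-1.12589572,  0.32182275, -0.07007035,  1.45168536,  0.02258497,
        1.37076859, -0.05688842]), 'qd': array([ 0.00042911, -0.00053275,  0.00186685, -0.00019534,  0.00239823,
       -0.00126558,  0.00138128]), 'joint_efforts': array([-1.44657802e-04, -4.91281199e+01, -4.04041372e-01, -3.12529457e+01,
       -6.39271550e-02,  4.36902686e-02,  1.96388032e-04]), 'eef_pos': array([0.27125794, 0.59008918, 0.22145634]), 'tcp_rot': array([-1.59928560e-04,  2.13725837e-01,  9.76893222e-01, -9.35143994e-04]), 'ft_force': array([ 0.27090074, -0.50571931,  0.10234173]), 'ft_torque': array([-0.01340013,  0.03057988, -0.02366414]), 'grasp_force': 0.0, 'finger_gap': 0.08698216858479889}
side 53.12844899760442 326.26345051699644 239.44478540886422 0.0036239281960415894 [[0.985, -0.175, -0.006], [-0.137, -0.749, -0.648], [0.109, 0.639, -0.762]] [-0.57313715  0.08388512  1.0924928 ]
top 51.13634370143583 323.7697048658396 237.22705405659076 -0.04630908221870726 [[-0.151, -0.988, -0.002], [-0.965, 0.148, -0.218], [0.216, -0.031, -0.976]] [-0.01449349  0.57702458  0.99901789]
```

View pics/side0.png

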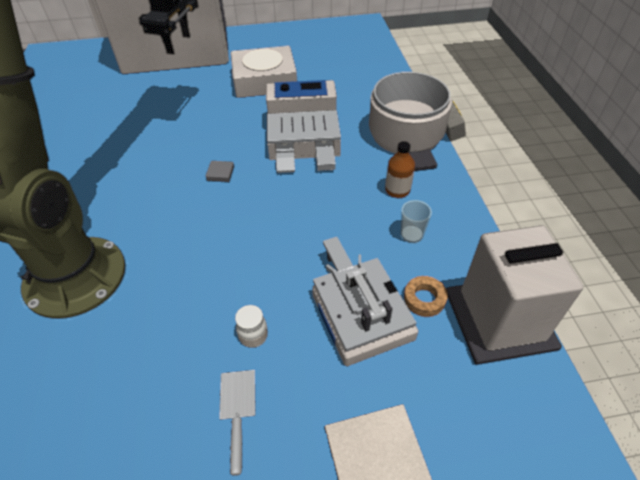

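View pics/top0.png

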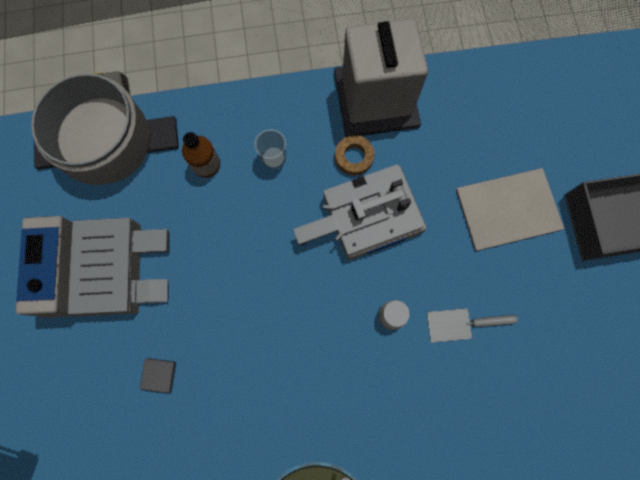

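The side view shows the warmer at (302,120) with two carrier ends at (286,160) and (325,157). The shaker is at (365,305), with its tongue at (335,250). The top view shows the carrier ends at (150,240) and (150,291), and the tongue running from (296,236). I'll zoom in on both.

Create h.py:
```python
import numpy as np,cv2
from bench import env
def K(c):
    f=240/np.tan(np.radians(c["vfov"])/2); return np.array([[f,0,c["cx"]],[0,f,c["cy"]],[0,0,1.]])
def ray(c,p):
    k=K(c); d=cv2.undistortPoints(np.array([[p]],float),k,np.array([c["k1"],0,0,0.]))[0,0]
    R=np.array(c["R"]); return -R.T@np.array(c["t"]), R.T@np.array([d[0],d[1],1])
def onz(c,p,z):
    o,d=ray(c,p); return o+d*(z-o[2])/d[2]
def proj(c,X):
    return cv2.projectPoints(np.array(X,float).reshape(-1,3),cv2.Rodrigues(np.array(c["R"]))[0],np.array(c["t"],float),K(c),np.array([c["k1"],0,0,0.]))[0][:,0]
```

Run:
```python
import pickle,cv2,numpy as np
d=pickle.load(open("c0.pkl","rb"))
s=d["side"]["img"][:,:,::-1];t=d["top"]["img"][:,:,::-1]
f=lambda im,x,y,w,h:cv2.resize(im[y:y+h,x:x+w],(400,300),interpolation=cv2.INTER_CUBIC)
o=np.vstack([np.hstack([f(s,250,105,100,75),f(s,305,230,120,90)]),np.hstack([f(t,85,215,100,75),f(t,285,160,148,111)])])
cv2.imwrite("pics/z0.png",np.clip(o*1.4,0,255).astype(np.uint8))
```

```text
(no output)
```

View pics/z0.png

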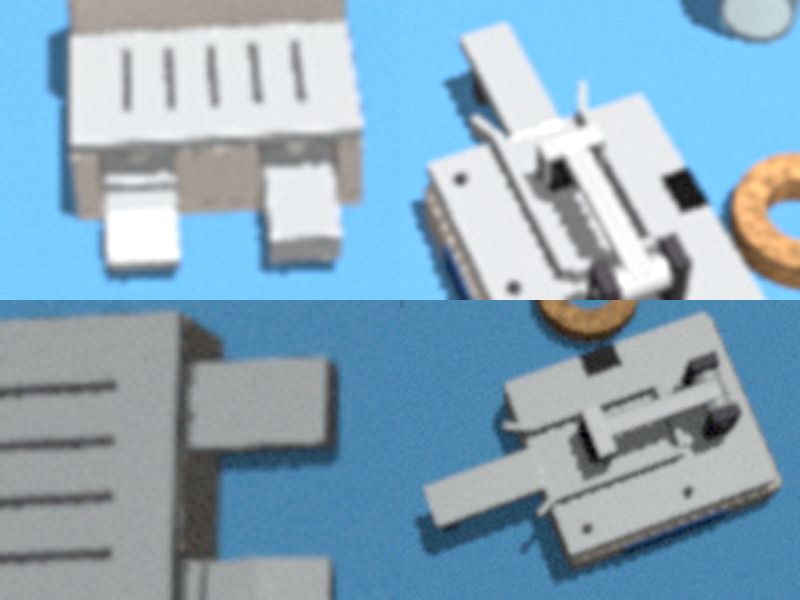

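Run:
```python
import pickle,cv2,numpy as np
from h import *
d=pickle.load(open("c0.pkl","rb"));S=d["side"];T=d["top"]
print("warmer front top corners side",onz(S,(267.5,141.75),.068),onz(S,(340.5,137),.068))
print("tip target (side,z.019)",onz(S,(276.25,170.5),.019),onz(S,(295,171.2),.019))
q=lambda x,y:(285+(x-400)/2.7027,160+(y-300)/2.7027)
print("tongue end top",onz(T,q(423,488),.06),onz(T,q(437,527),.06))
g=lambda x,y:(305+(x-400)/3.333,230+y/3.333)
print("tongue end side",onz(S,g(460,38),.06),onz(S,g(510,22),.06))
print("deck corners top",[onz(T,q(*p),.06).round(4) for p in [(505,383),(708,313),(778,485),(573,565)]])
for n,c in d.items():
    im=c["img"].astype(float); m=((im[:,:,0]/(im[:,:,2]+1)>.6)*255).astype(np.uint8)
    cs=cv2.findContours(m,0,2)[0]
    for k in cs:
        a=cv2.contourArea(k)
        if 300<a<20000:
            p=cv2.approxPolyDP(k,3,True)[:,0]
            print(n,a,np.round(k[:,0].mean(0)),[ (tuple(v.tolist())) for v in p] if len(p)<18 else len(p))
```

```text
warmer front top corners side [0.47795657 0.31725932 0.068     ] [0.67549986 0.30136116 0.068     ]
tip target (side,z.019) [0.49047575 0.25343938 0.019     ] [0.5397933  0.24144643 0.019     ]
tongue end top [ 0.59536615 -0.04054584  0.06      ] [ 0.5625388  -0.04705695  0.06      ]
tongue end side [ 0.56627228 -0.0496365   0.06      ] [ 0.6020666  -0.04176144  0.06      ]
deck corners top [array([ 0.6713, -0.1177,  0.06  ]), array([ 0.7054, -0.2901,  0.06  ]), array([ 0.5552, -0.3184,  0.06  ]), array([ 0.5165, -0.1476,  0.06  ])]
side 5849.5 [380. 435.] [(403, 404), (324, 426), (338, 479), (432, 479)]
side 2234.0 [238. 410.] [(254, 369), (220, 374), (219, 418), (232, 419), (232, 475), (241, 472), (241, 418), (255, 414)]
side 1102.5 [252. 326.] [(248, 304), (235, 313), (236, 333), (242, 344), (255, 347), (264, 342), (267, 327), (261, 309)]
side 983.0 [416. 220.] [(410, 200), (401, 209), (401, 235), (416, 242), (423, 235), (431, 210), (422, 201)]
side 459.0 [219. 170.] [(211, 161), (207, 180), (228, 181), (233, 163)]
side 7751.5 [286. 104.] 21
top 794.0 [320. 470.] [(279, 477), (355
[... 354 characters left out ...]
34. 250.] [(41, 235), (39, 239), (28, 237), (26, 248), (32, 249), (26, 252), (26, 262), (40, 260)]
top 10182.5 [ 91. 266.] 20
top 5050.5 [591. 221.] [(639, 173), (586, 181), (566, 194), (581, 259), (639, 251)]
top 5932.5 [510. 209.] [(542, 168), (456, 188), (475, 250), (564, 228)]
top 6787.5 [361. 215.] [(426, 226), (402, 170), (395, 164), (325, 189), (323, 208), (329, 214), (293, 230), (298, 244), (336, 231), (335, 239), (340, 240), (347, 258), (352, 259), (421, 233)]
top 1156.5 [200. 152.] [(186, 135), (182, 154), (199, 176), (213, 175), (219, 166), (213, 145), (204, 136)]
top 914.5 [269. 147.] [(267, 129), (257, 135), (254, 146), (264, 163), (273, 168), (283, 162), (285, 139), (278, 131)]
```

Warmer geometry:
- Mouth centre is about (0.577, 0.309), with its +x axis at yaw -1.651.
- The target is in the tunnel on the robot's side, with its origin near (0.524, 0.336).

Shaker geometry:
- Origin is about (0.609, -0.182), with its +x axis at yaw about -1.371.

I'll turn the tool first.

Add to h.py:
```python
def need(p,yaw):
    "tool-axis shift to TCP p and turn so that tool y has world angle yaw"
    s=env.get_state(); w,x,y,z=s["tcp_rot"]
    from scipy.spatial.transform import Rotation as Ro
    M=Ro.from_quat([x,y,z,w]).as_matrix(); a=np.arctan2(M[1,1],M[0,1])
    print("t",round(s["time"],2),"pos",s["eef_pos"].round(4),"yaw_y",round(a,4),"F",s["ft_force"].round(1),"shift",(M.T@(np.array(p)-s["eef_pos"])).round(4),"turn",round(a-yaw,4),"q",s["q"].round(2))
```

```text
(no output)
```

Request:
{"method": "shift_gripper", "body": {
  "offsets": {"moves": [[0, 0, 0, 0.135], [0, 0, 0, 0.135], [0, 0, 0, 0.135], [0, 0, 0, 0.135], [0, 0, 0, 0.135], [0, 0, 0, 0.135], [0, 0, 0, 0.135], [0, 0, 0, 0.135], [0, 0, 0, 0.135], [0, 0, 0, 0]]},
  "jaw": 0.087,
  "clamp_n": 40
}}

```text
time: 1.1
eef_pos: [0.2713, 0.5903, 0.222]
tcp_rot: [0.0, 0.733, 0.68, -0.0]
ft_force: [0.4, -1.1, -0.3]
finger_gap: 0.087
grasp_force: 0.0
```

```bash
python3 -c "
from h import *
need((.5197,.2858,.15),-.08)"
```

```text
t 1.1 pos [0.2713 0.5903 0.222 ] yaw_y -0.0753 F [ 0.4 -1.1 -0.3] shift [-0.2849  0.2706  0.0722] turn 0.0047 q [-1.25  0.32  0.09  1.46 -0.03  1.37 -1.24]
```

Request:
{"method": "shift_gripper", "body": {
  "offsets": {"moves": [[-0.032, 0.03, 0, 0.005], [-0.032, 0.03, 0, 0], [-0.032, 0.03, 0, 0], [-0.032, 0.03, 0, 0], [-0.032, 0.03, 0, 0], [-0.031, 0.03, 0.01, 0], [-0.031, 0.03, 0.02, 0], [-0.031, 0.03, 0.02, 0], [-0.031, 0.03, 0.02, 0], [0, 0, 0, 0]]}
}}

```text
time: 2.1
eef_pos: [0.5209, 0.2772, 0.1495]
tcp_rot: [0.002, 0.737, 0.676, -0.003]
ft_force: [0.0, -0.8, 0.8]
finger_gap: 0.0873
grasp_force: 0.0
```

```bash
python3 -c "
from h import *
import pickle
d={n:env.capture(n) for n in ['wrist','top','side']}
pickle.dump(d,open('c1.pkl','wb'))
cv2.imwrite('pics/w1.png',d['wrist']['img'][:,:,::-1])
need((.5197,.2858,.006),-.08)
X=[[.5237-.08*.09,.3356-.9968*.09,.02]]
print(proj(d['wrist'],X))"
```

```text
t 2.25 pos [0.5177 0.2866 0.1524] yaw_y -0.0781 F [-0.7  1.  -0.5] shift [-0.0007  0.0022  0.1464] turn 0.0019 q [-0.82  0.24  0.31  1.7  -0.08  1.21 -0.56]
[[317.97390946 264.9231146 ]]
```

View pics/w1.png

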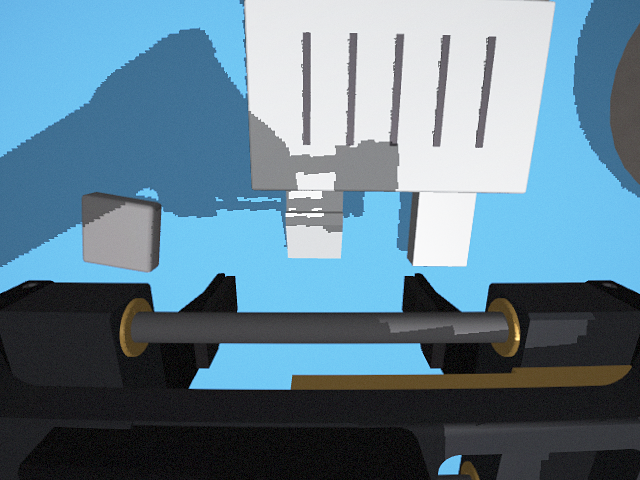

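The wrist view shows the target's tip edge from (288,259) to (341,259), its notch near row 212, and the warmer's front edge from (251,190) to (527,192). I'll refine from that.

Run:
```python
import pickle
from h import *
W=pickle.load(open("c1.pkl","rb"))["wrist"]
print("tip",onz(W,(288,259),.019),onz(W,(341.5,259),.019),"front",onz(W,(251,190),.068),onz(W,(527,192),.068))
im=W["img"].astype(float)
for r in [200,208,225,240,250]:
    print(r,[int(v) for v in im[r,278:352:1,0]/10])
print([int(v) for v in im[185:270,315,0]/10])
```

```text
tip [0.48981254 0.25360039 0.019     ] [0.53827721 0.24936413 0.019     ] front [0.47576313 0.32483814 0.068     ] [0.67398866 0.3064405  0.068     ]
200 [11, 11, 11, 6, 6, 6, 6, 6, 10, 14, 13, 13, 13, 13, 13, 13, 13, 14, 13, 13, 13, 13, 13, 13, 14, 13, 13, 13, 13, 13, 13, 13, 13, 13, 13, 13, 13, 13, 13, 13, 13, 13, 13, 13, 13, 14, 13, 14, 13, 13, 14, 14, 13, 13, 13, 13, 13, 14, 13, 13, 13, 13, 13, 13, 13, 8, 6, 6, 6, 6, 6, 6, 6, 6]
208 [6, 7, 6, 6, 6, 6, 6, 6, 11, 13, 16, 25, 25, 25, 25, 25, 25, 25, 13, 13, 13, 13, 13, 14, 13, 13, 14, 13, 13, 13, 13, 14, 13, 13, 13, 17, 25, 25, 25, 25, 25, 25, 25, 25, 13, 13, 13, 14, 13, 13, 13, 14, 13, 13, 13, 13, 13, 13, 13, 13, 13, 13, 13, 13, 13, 6, 7, 6, 7, 6, 6, 6, 6, 7]
225 [11, 11, 11, 11, 11, 5, 6, 7, 12, 12, 11, 12, 11, 11, 11, 11, 11, 11, 14, 23, 23, 23, 23, 23, 23, 22, 23, 21, 11, 11, 11, 11, 12, 12, 11, 11, 11, 11, 11, 12, 12, 11, 11, 11, 12, 11, 11, 12, 12, 12, 12, 12, 12, 12, 12, 12, 12, 12, 12, 12, 12, 12, 12, 12, 12, 11, 11, 11, 11, 11, 11, 11, 11, 11]
240 [11, 11, 11, 11, 11, 11, 11, 10, 10, 23, 22, 22, 22, 22, 22, 22, 22, 22, 22, 
[... 159 characters left out ...]
 22, 22, 22, 22, 22, 10, 11, 11, 11, 11, 11, 11, 11, 11, 11]
250 [11, 11, 11, 11, 11, 11, 11, 11, 11, 15, 22, 22, 22, 22, 22, 22, 22, 22, 22, 22, 22, 22, 22, 22, 22, 22, 22, 22, 22, 22, 22, 22, 22, 22, 22, 22, 22, 22, 22, 22, 22, 22, 22, 22, 22, 22, 22, 22, 22, 22, 22, 22, 22, 22, 22, 22, 22, 22, 22, 22, 22, 22, 22, 16, 11, 11, 12, 11, 11, 11, 11, 11, 11, 11]
[24, 23, 24, 24, 22, 16, 25, 24, 24, 24, 24, 24, 24, 25, 12, 13, 14, 13, 13, 13, 13, 13, 13, 25, 25, 25, 8, 8, 23, 25, 25, 25, 12, 13, 13, 13, 13, 13, 13, 13, 11, 22, 22, 22, 22, 22, 22, 22, 22, 22, 22, 22, 22, 22, 22, 22, 22, 22, 22, 22, 22, 22, 22, 22, 22, 22, 22, 22, 22, 22, 22, 22, 22, 13, 11, 11, 11, 11, 11, 11, 11, 11, 11, 11, 11]
```

Request:
{"method": "shift_gripper", "body": {
  "offsets": {"moves": [[0.001, 0, 0.02, 0.013], [0, 0, 0.04, 0], [0, 0, 0.04, 0], [0, 0, 0.02, 0], [0, 0, 0.01, 0], [0, 0, 0, 0]]}
}}

```text
time: 2.85
eef_pos: [0.5169, 0.2884, 0.0219]
tcp_rot: [-0.0, 0.738, 0.675, -0.001]
ft_force: [0.4, -0.1, 0.1]
finger_gap: 0.0869
grasp_force: 0.0
```

```bash
python3 -c "
from h import *
need((.5181,.288,.008),-.091)"
```

```text
t 2.85 pos [0.5169 0.2884 0.0219] yaw_y -0.0898 F [ 0.4 -0.1  0.1] shift [-0.0003  0.0013  0.0139] turn 0.0012 q [-0.8   0.38  0.29  1.82 -0.13  0.96 -0.54]
```

Request:
{"method": "shift_gripper", "body": {
  "offsets": {"moves": [[0, 0.001, 0.007, 0], [0, 0, 0.007, 0], [0, 0, 0, 0]]}
}}

```text
time: 3.15
eef_pos: [0.5191, 0.2871, 0.0085]
tcp_rot: [-0.0, 0.739, 0.674, -0.0]
ft_force: [-0.8, 1.0, 0.6]
finger_gap: 0.0872
grasp_force: 0.0
```

Request:
{"method": "shift_gripper", "body": {
  "offsets": {"moves": [[0, 0, 0, 0], [0, 0, 0, 0], [0, 0, 0, 0], [0, 0, 0, 0], [0, 0, 0, 0], [0, 0, 0, 0], [0, 0, 0, 0], [0, 0, 0, 0]]},
  "jaw": 0.03,
  "clamp_n": 40
}}

```text
time: 3.95
eef_pos: [0.519, 0.2869, 0.0086]
tcp_rot: [-0.0, 0.739, 0.674, -0.0]
ft_force: [-0.1, -0.6, 1.8]
finger_gap: 0.0477
grasp_force: 39.9
```

```bash
python3 -c "
from h import *
need((.5181,.288,.008),-.091)"
```

```text
t 3.95 pos [0.519  0.2869 0.0086] yaw_y -0.0929 F [-0.1 -0.6  1.8] shift [ 0.001  -0.001   0.0006] turn -0.0019 q [-0.79  0.4   0.29  1.82 -0.14  0.94 -0.53]
```

Request:
{"method": "shift_gripper", "body": {
  "offsets": {"moves": [[-0.01, 0, 0, 0], [-0.015, 0, 0, 0], [-0.015, 0, 0, 0], [-0.02, 0, 0, 0], [-0.02, 0, 0, 0], [-0.02, 0, 0, 0], [-0.02, 0, 0, 0], [-0.02, 0, 0, 0], [-0.015, 0, 0, 0], [0, 0, 0, 0]]}
}}

```text
time: 4.95
eef_pos: [0.504, 0.1284, 0.0082]
tcp_rot: [0.0, 0.741, 0.672, -0.001]
ft_force: [-0.0, -0.0, -2.2]
finger_gap: 0.0472
grasp_force: 39.9
```

```bash
python3 -c "
from h import *
import pickle
d={n:env.capture(n) for n in ['wrist','top','side']}
pickle.dump(d,open('c2.pkl','wb'))
s=cv2.resize(d['side']['img'][80:260,200:440],(400,300),interpolation=2);t=cv2.resize(d['top']['img'][200:350,60:260],(400,300),interpolation=2);w=cv2.resize(d['wrist']['img'],(400,300))
cv2.imwrite('pics/m2.png',np.hstack([s,w])[:,:,::-1])
need((.5181,.288,.008),-.091)"
```

```text
t 5.1 pos [0.5048 0.1333 0.0086] yaw_y -0.0926 F [ 0.2  0.1 -3. ] shift [ 0.1552 -0.001   0.0007] turn -0.0016 q [-0.63  0.27  0.36  2.   -0.12  0.89 -0.3 ]
```

View pics/m2.png

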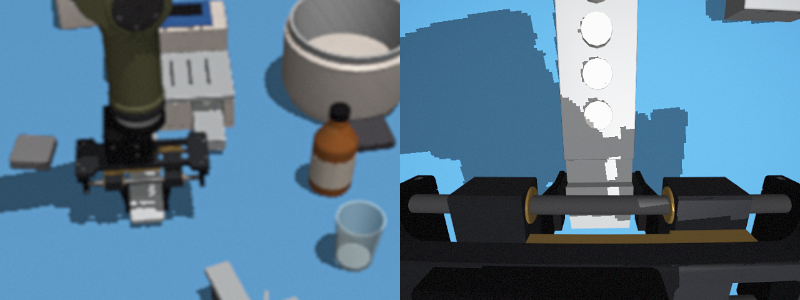

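The carrier is out straight and its tail is clear of the warmer. The caps sit at wrist-crop (596,28), (596,72) and (598,114). The fingertips are about 3 mm below its underside, so I'll lower until they nearly touch the bench, then ease the grip so it slides down gently.

Request:
{"method": "shift_gripper", "body": {
  "offsets": {"moves": [[0, 0, 0.003, 0], [0, 0, 0.002, 0], [0, 0, 0.001, 0], [0, 0, 0.001, 0], [0, 0, 0, 0], [0, 0, 0, 0]]}
}}

```text
time: 5.7
eef_pos: [0.5048, 0.1327, 0.0016]
tcp_rot: [0.0, 0.739, 0.673, 0.0]
ft_force: [-0.2, -0.2, -2.3]
finger_gap: 0.0479
grasp_force: 39.9
```

Request:
{"method": "shift_gripper", "body": {
  "offsets": {"moves": [[0, 0, 0, 0], [0, 0, 0, 0], [0, 0, 0, 0]]},
  "clamp_n": 3
}}

```text
time: 6.0
eef_pos: [0.5049, 0.1327, 0.0017]
tcp_rot: [-0.0, 0.739, 0.673, 0.0]
ft_force: [0.2, 0.1, -1.0]
finger_gap: 0.048
grasp_force: 3.0
```

Request:
{"method": "shift_gripper", "body": {
  "offsets": {"moves": [[0, 0, 0, 0], [0, 0, 0, 0], [0, 0, 0, 0], [0, 0, 0, 0]]},
  "jaw": 0.06
}}

```text
time: 6.4
eef_pos: [0.505, 0.1327, 0.0017]
tcp_rot: [0.0, 0.739, 0.673, 0.0]
ft_force: [-1.0, -0.6, 0.3]
finger_gap: 0.0594
grasp_force: 0.0
```

Request:
{"method": "shift_gripper", "body": {
  "offsets": {"moves": [[0, 0, 0, 0], [0, 0, 0, 0]]},
  "jaw": 0.087
}}

```text
time: 6.6
eef_pos: [0.5048, 0.1327, 0.0016]
tcp_rot: [0.0, 0.739, 0.673, 0.0]
ft_force: [-0.3, -0.9, 0.5]
finger_gap: 0.0692
grasp_force: 0.0
```

```bash
python3 -c "
from h import *
need((.5181,.288,.008),-.091)"
```

```text
t 6.6 pos [0.5048 0.1327 0.0016] yaw_y -0.093 F [-0.3 -0.9  0.5] shift [ 0.1559 -0.0012 -0.0064] turn -0.002 q [-0.63  0.29  0.36  2.   -0.13  0.87 -0.29]
```

Request:
{"method": "shift_gripper", "body": {
  "offsets": {"moves": [[0, 0, -0.02, 0], [0, 0, -0.04, 0], [0, 0, -0.05, 0], [0, 0, -0.04, 0], [0, 0, 0, 0], [0, 0, 0, 0]]}
}}

```text
time: 7.2
eef_pos: [0.5054, 0.1329, 0.1526]
tcp_rot: [0.0, 0.739, 0.673, 0.001]
ft_force: [-0.9, 0.5, 0.0]
finger_gap: 0.0869
grasp_force: 0.0
```

```bash
python3 -c "
from h import *
import pickle
d={n:env.capture(n) for n in ['wrist','top','side']}
pickle.dump(d,open('c3.pkl','wb'))
W=d['wrist']
cv2.imwrite('pics/w3.png',W['img'][:,:,::-1])
need((.509,.23,.003),-.093)"
```

```text
t 7.35 pos [0.5036 0.1323 0.1499] yaw_y -0.0929 F [-0.6 -0.1 -0.7] shift [ 0.098  -0.0033  0.1468] turn 0.0001 q [-0.67  0.1   0.38  1.87 -0.04  1.18 -0.37]
```

View pics/w3.png

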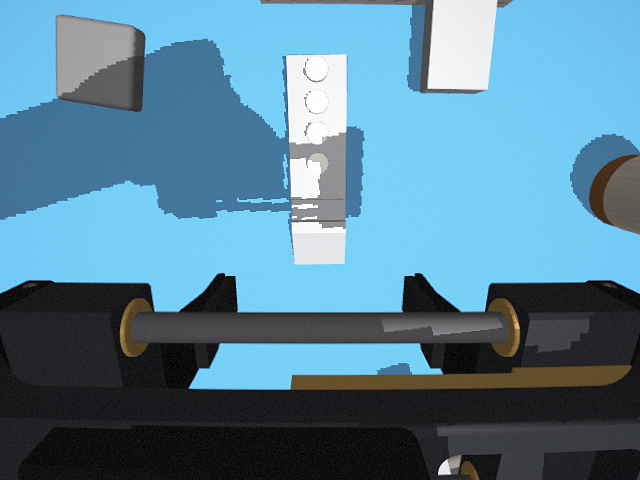

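The carrier lies flat. Its tail edge runs from (286,55) to (346,54), and its tip edge from (294,264) to (345,264).

Run:
```python
import pickle
from h import *
d=pickle.load(open("c3.pkl","rb")); W=d["wrist"]
a=(onz(W,(286,55),.022)+onz(W,(346,54),.022))/2; b=(onz(W,(294,264),.007)+onz(W,(345,264),.007))/2
v=(b-a)[:2]; L=np.hypot(*v); v/=L; o=(a+b)[:2]/2
print(L,v,np.arctan2(v[1],v[0]),"origin",o)
g=o-.045*v; print("grasp",g)
need((*g,.003),np.arctan2(v[1],v[0])+np.pi/2)
# shaker: deck tongue edges in top
T=d["top"]; im=T["img"].astype(float)
m=((im[:,:,0]/(im[:,:,2]+1)>.6)*255).astype(np.uint8)
k=max([k for k in cv2.findContours(m,0,1)[0] if cv2.pointPolygonTest(k,(316,233),False)>=0],key=cv2.contourArea)[:,0]
P=np.array([onz(T,p,.06)[:2] for p in k if p[0]<345 and p[1]>200 and p[1]<250])
# classify by approximate frame
e=np.array([.198,-.98]);n=np.array([.98,.198]);O=np.array([.609,-.182])
s=(P-O)@e;w=(P-O)@n
for sg in (1,-1):
    q=P[(s<-75)&(s>-133)&(sg*w>10e-3)&(abs(w)<.026)]; vx,vy,x,y=cv2.fitLine(q.astype(np.float32),cv2.DIST_HUBER,0,.001,.001).ravel()
    print(len(q),np.arctan2(vy,vx),x,y,"w",((np.array([x,y])-O)@n))
print("tongue end s",np.sort(s[abs(w)<.012])[:12].round(4))
```

```text
0.17904798336990832 [-0.077463   -0.99699523] -1.6483370092727936 origin [0.50920075 0.18708452]
grasp [0.51268658 0.23194931]
t 7.35 pos [0.5036 0.1323 0.1499] yaw_y -0.0929 F [-0.6 -0.1 -0.7] shift [0.1002 0.0002 0.1468] turn -0.0154 q [-0.67  0.1   0.38  1.87 -0.04  1.18 -0.37]Traceback (most recent call last):
  File "<stdin>", line 18, in <module>
cv2.error: OpenCV(4.12.0) /io/opencv/modules/imgproc/src/linefit.cpp:50: error: (-215:Assertion failed) count > 0 in function 'fitLine2D_wods'
```

Request:
{"method": "shift_gripper", "body": {
  "offsets": {"moves": [[0.03, 0, 0, -0.01], [0.04, 0, 0, 0], [0.03, 0, 0.02, 0], [0, 0, 0.04, 0], [0, 0, 0.04, 0], [0, 0, 0.02, 0], [0, 0, 0.01, 0], [0, 0, 0.009, 0], [0, 0, 0.005, 0], [0, 0, 0, 0]]}
}}

```text
time: 8.35
eef_pos: [0.5135, 0.2323, 0.0076]
tcp_rot: [0.0, 0.736, 0.677, 0.0]
ft_force: [-0.4, -0.0, 0.4]
finger_gap: 0.0872
grasp_force: 0.0
```

Run:
```python
import pickle
from h import *
need((.5127,.2319,.004),-.082)
d=pickle.load(open("c3.pkl","rb"))
T=d["top"]; im=T["img"].astype(float)
m=((im[:,:,0]/(im[:,:,2]+1)>.6)*255).astype(np.uint8)
k=np.vstack([k for k in cv2.findContours(m,0,1)[0] if 1000<cv2.contourArea(k)<9000])[:,0]
P=np.array([onz(T,p,.06)[:2] for p in k if 285<p[0]<345 and p[1]>200 and p[1]<250])
e=np.array([.198,-.98]);n=np.array([.98,.198]);O=np.array([.609,-.182])
s=(P-O)@e;w=(P-O)@n
i=np.argsort(s); print(len(P)); print([(round(a*1000),round(b*1000)) for a,b in zip(s[i],w[i]) if a<-.05])
```

```text
t 8.35 pos [0.5135 0.2323 0.0076] yaw_y -0.0831 F [-0.4 -0.   0.4] shift [-0.0005 -0.0008  0.0036] turn -0.0011 q [-0.73  0.35  0.3   1.9  -0.13  0.91 -0.45]
127
[(-143, 12), (-143, -14), (-143, -7), (-143, 0), (-143, 7), (-143, -18), (-143, 14), (-143, -11), (-142, -5), (-142, 2), (-142, 9), (-142, -16), (-142, 16), (-142, -9), (-142, -3), (-142, 4), (-141, -19), (-139, 18), (-139, -20), (-137, 17), (-137, -21), (-135, -21), (-134, 18), (-132, 17), (-132, -20), (-130, 17), (-130, -21), (-128, -21), (-128, 18), (-126, 17), (-125, -20), (-124, 17), (-123, -19), (-121, 18), (-121, -20), (-119, 17), (-118, -18), (-116, 18), (-116, -19), (-114, 18), (-114, -20), (-112, 17), (-112, -20), (-109, 18), (-109, -19), (-107, 18), (-107, -20), (-105, 17), (-105, -18), (-103, 18), (-103, -19), (-101, 17), (-101, -20), (-98, 19), (-98, -19), (-96, 18), (-96, -19), (-94, 17), (-94, -20), (-91, 19), (-91, -19), (-89, 18), (-89, -20), (-87, 17), (-86, -18), (-84, -19), (-84, 19), (-82, -20), (-82, 18), (-80, 17), (-80, -18), (-78, -19), (-78, 18), (-76, -20), (-76, 18), (-73, -19), (-73, 19), (-71, -19), (-71, 18), (-69, -20), (-68, 20), (-66, -19), (-66, 19), (-66, 38), (-65, -35), (-65, 40), (-65, -33), (-64, 42), (-64, -38), (-64, -19), (-64, 18), (-64, -31), (-64, 37), (-64, 44), (-63, 34), (-62, -39), (-61, -18), (-61, -30), (-61, 19), (-61, 45), (-61, 33), (-59, -37), (-59, -19), (-59, 33), (-58, -28), (-58, 21), (-58, -22), (-58, 28), (-58, 47), (-58, -26), (-58, 23), (-57, -38), (-57, 30), (-57, -50), (-57, 49), (-57, -61), (-57, -43), (-57, -24), (-57, 25), (-57, -54), (-56, -48), (-56, 51), (-56, -59), (-56, -41), (-56, -52), (-56, -46), (-56, -57)]
```

Request:
{"method": "shift_gripper", "body": {
  "offsets": {"moves": [[0, 0, 0.003, 0], [0, 0, 0.001, 0], [0, 0, 0, 0]]}
}}

```text
time: 8.65
eef_pos: [0.5136, 0.2325, 0.004]
tcp_rot: [0.0, 0.736, 0.677, 0.0]
ft_force: [0.6, -0.6, -0.3]
finger_gap: 0.0873
grasp_force: 0.0
```

Request:
{"method": "shift_gripper", "body": {
  "offsets": {"moves": [[0, 0, 0, 0], [0, 0, 0, 0], [0, 0, 0, 0], [0, 0, 0, 0], [0, 0, 0, 0], [0, 0, 0, 0], [0, 0, 0, 0], [0, 0, 0, 0]]},
  "jaw": 0.03,
  "clamp_n": 55
}}

```text
time: 9.45
eef_pos: [0.5133, 0.2323, 0.0036]
tcp_rot: [-0.0, 0.736, 0.677, 0.0]
ft_force: [-0.4, 0.2, -0.3]
finger_gap: 0.0474
grasp_force: 55.0
```

Run:
```python
import pickle
from h import *
need((.5127,.2319,.004),-.082)
e=np.array([.198,-.98]);n=np.array([.98,.198]);O=np.array([.609,-.182])
for f in ("c0.pkl","c3.pkl"):
  d=pickle.load(open(f,"rb"))
  for nm in ("top","side"):
    T=d[nm]; im=cv2.resize(T["img"],None,fx=4,fy=4,interpolation=cv2.INTER_CUBIC).astype(float)
    m=((im[:,:,0]/(im[:,:,2]+1)>.6)*255).astype(np.uint8)
    k=np.vstack([k for k in cv2.findContours(m,1,1)[0] if cv2.contourArea(k)>3000])[:,0]
    pr=proj(T,[*(O-.1*e),.06])[0]
    k=k[np.hypot(*(k/4-pr).T)<60]
    P=np.array([onz(T,(p+.5)/4-.5,.06)[:2] for p in k])
    s=(P-O)@e;w=(P-O)@n; l=[]
    for sg in (1,-1):
        j=(s<-75e-3)&(s>-.13)&(sg*w>.010)&(sg*w<.027)
        if j.sum()>10: c=np.polyfit(s[j]+.1,w[j],1); l.append(c.round(4))
    j=(abs(w)<.010)&(s<-.12)&(s>-.16)
    print(f,nm,l,"end",np.median(s[j]).round(4))
```

```text
t 9.45 pos [0.5133 0.2323 0.0036] yaw_y -0.083 F [-0.4  0.2 -0.3] shift [-0.0005 -0.0006 -0.0004] turn -0.001 q [-0.73  0.36  0.3   1.9  -0.13  0.91 -0.45]
c0.pkl top [array([0.0073, 0.0184]), array([ 0.0139, -0.02  ])] end -0.1432
c0.pkl side [array([0.0082, 0.02  ]), array([-0.0952, -0.0209])] end -0.1428
c3.pkl top [array([0.0064, 0.0185]), array([ 0.0177, -0.02  ])] end -0.1433
c3.pkl side [array([0.0069, 0.02  ]), array([-0.1032, -0.021 ])] end -0.1428
```

Request:
{"method": "shift_gripper", "body": {
  "offsets": {"moves": [[0, 0, -0.01, 0], [0, 0, -0.02, 0], [0, 0, -0.025, 0], [0, 0, -0.025, 0], [0, 0, -0.02, 0], [0, 0, 0, -0.09], [0, 0, 0, -0.1], [0, 0, 0, -0.1], [0, 0, 0, 0]]}
}}

```text
time: 10.35
eef_pos: [0.5131, 0.2322, 0.1038]
tcp_rot: [-0.0, 0.63, 0.776, -0.0]
ft_force: [0.9, 1.1, -2.4]
finger_gap: 0.0478
grasp_force: 55.0
```

```bash
python3 -c "
from h import *
need((.5658,.0265,.09),.2098)"
```

```text
t 10.35 pos [0.5131 0.2322 0.1038] yaw_y 0.2072 F [ 0.9  1.1 -2.4] shift [-0.2121  0.0093  0.0138] turn -0.0026 q [-0.72  0.23  0.28  1.82 -0.07  1.1  -0.21]
```

Request:
{"method": "shift_gripper", "body": {
  "offsets": {"moves": [[-0.02, 0.001, 0, -0.003], [-0.03, 0.002, 0, 0], [-0.03, 0.001, 0, 0], [-0.03, 0.001, 0, 0], [-0.03, 0.001, 0, 0], [-0.03, 0.001, 0.004, 0], [-0.025, 0.001, 0.005, 0], [-0.017, 0.001, 0.005, 0], [0, 0, 0, 0], [0, 0, 0, 0]]}
}}

```text
time: 11.35
eef_pos: [0.566, 0.0272, 0.0895]
tcp_rot: [-0.0, 0.63, 0.777, 0.0]
ft_force: [-0.3, -0.0, -2.9]
finger_gap: 0.0473
grasp_force: 55.0
```

```bash
python3 -c "
from h import *
import pickle
need((.5658,.0265,.09),.2098)
d={n:env.capture(n) for n in ['wrist','top','side']}
pickle.dump(d,open('c4.pkl','wb'))
s=cv2.resize(d['side']['img'][170:380,240:520],(400,300),interpolation=2);t=cv2.resize(d['top']['img'][140:290,240:440],(400,300),interpolation=2)
w=cv2.resize(d['wrist']['img'],(400,300))
cv2.imwrite('pics/m4.png',np.vstack([np.hstack([s,t]),np.hstack([w,w*0])])[:,:,::-1])
"
```

```text
t 11.35 pos [0.566  0.0272 0.0895] yaw_y 0.2078 F [-0.3 -0.  -2.9] shift [-0.0006 -0.0003 -0.0005] turn -0.002 q [-0.45  0.26  0.41  1.83 -0.12  1.07  0.21]
```

View pics/m4.png

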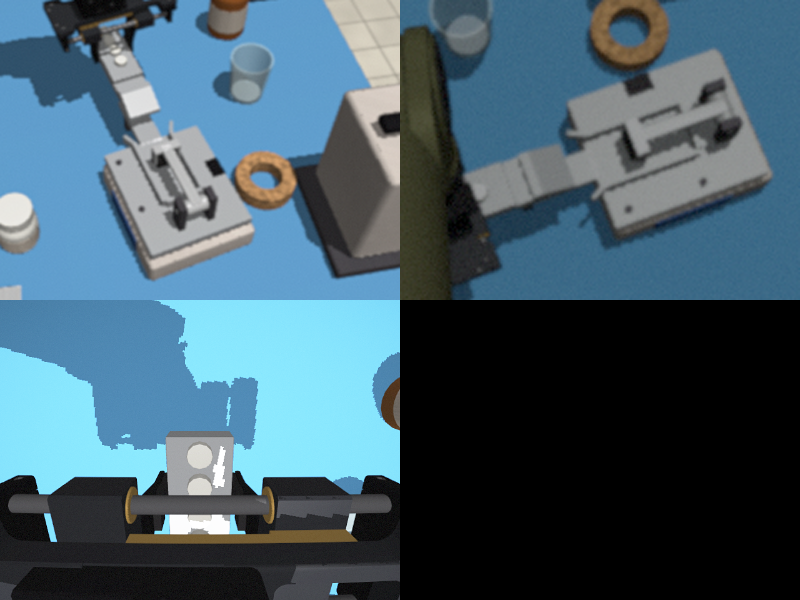

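Alignment looks good: the nose is over the tongue. I'll check the lateral offset numerically in the same image.

Create lat.py:
```python
import pickle,sys
from h import *
def run(d,under,s0,s1):
  e=np.array([.2078,-.9782]);n=np.array([.9782,.2078]);O=np.array([.6094,-.1789])
  for nm in ("top","side"):
    T=d[nm]; im=cv2.resize(T["img"],None,fx=4,fy=4,interpolation=cv2.INTER_CUBIC).astype(float)
    m=((im[:,:,0]/(im[:,:,2]+1)>.6)*255).astype(np.uint8)
    k=np.vstack([k for k in cv2.findContours(m,1,1)[0] if cv2.contourArea(k)>3000])[:,0]
    for lab,z,a,b,c0,c1 in (("carrier",under+.022,s0,s1,.015,.034),("tongue",.06,-.078,-.062 if s1<-.08 else -.05,.010,.026)):
      pr=proj(T,[*(O+(a+b)/2*e),z])[0]; kk=k[np.hypot(*(k/4-pr).T)<60]
      P=np.array([onz(T,(p+.5)/4-.5,z)[:2] for p in kk]); s=(P-O)@e;w=(P-O)@n; r=[]
      for sg in (1,-1):
        j=(s<b)&(s>a)&(sg*w>c0)&(sg*w<c1)
        r.append((int(j.sum()),)+(tuple(np.polyfit(s[j]-(a+b)/2,w[j],1).round(4)) if j.sum()>5 else ()))
      print(nm,lab,r)
```

```bash
python3 -c "
import pickle;from lat import run
run(pickle.load(open('c4.pkl','rb')),.086,-.145,-.112)"
```

```text
top carrier [(60, np.float64(0.0408), np.float64(0.0247)), (66, np.float64(-0.0536), np.float64(-0.0296))]
top tongue [(28, np.float64(-0.3507), np.float64(0.0211)), (28, np.float64(-0.0602), np.float64(-0.0198))]
side carrier [(46, np.float64(0.0291), np.float64(0.0263)), (43, np.float64(-0.0057), np.float64(-0.0283))]
side tongue [(21, np.float64(0.015), np.float64(0.02)), (34, np.float64(-0.1118), np.float64(-0.0211))]
```

Request:
{"method": "shift_gripper", "body": {
  "offsets": {"moves": [[0, 0.0007, 0.01, 0], [0, 0, 0.008, 0], [0, 0, 0.004, 0], [0, 0, 0.002, 0], [0, 0, 0, 0]]}
}}

```text
time: 12.0
eef_pos: [0.5667, 0.0269, 0.065]
tcp_rot: [-0.0, 0.629, 0.777, -0.0]
ft_force: [-0.4, -0.3, -2.0]
finger_gap: 0.0479
grasp_force: 55.0
```

Request:
{"method": "shift_gripper", "body": {
  "offsets": {"moves": [[-0.01, 0, 0.001, 0], [-0.015, 0, 0, 0], [-0.015, 0, 0, 0], [0, 0, 0, 0]]}
}}

```text
time: 12.4
eef_pos: [0.5759, -0.017, 0.065]
tcp_rot: [0.001, 0.631, 0.776, -0.001]
ft_force: [0.7, -1.1, -1.6]
finger_gap: 0.0477
grasp_force: 55.0
```

```bash
python3 -c "
from h import *
import pickle
need((.5658,.0265,.09),.2098)
d={n:env.capture(n) for n in ['top','side']}
pickle.dump(d,open('c5.pkl','wb'))
from lat import run
run(d,.0605,-.105,-.075)
s=cv2.resize(d['side']['img'][190:340,290:450],(400,375),interpolation=2);t=cv2.resize(d['top']['img'][150:270,270:398],(400,375),interpolation=2)
cv2.imwrite('pics/m5.png',np.hstack([s,t])[:,:,::-1])
"
```

```text
t 12.4 pos [ 0.5759 -0.017   0.065 ] yaw_y 0.2045 F [ 0.7 -1.1 -1.6] shift [ 0.0446 -0.0011 -0.0251] turn -0.0053 q [-0.39  0.31  0.43  1.83 -0.15  1.03  0.3 ]
top carrier [(54, np.float64(-0.071), np.float64(0.0248)), (54, np.float64(-0.0382), np.float64(-0.0277))]
top tongue [(0,), (46, np.float64(-0.0472), np.float64(-0.0232))]
side carrier [(44, np.float64(-0.0676), np.float64(0.0261)), (42, np.float64(-0.0694), np.float64(-0.0281))]
side tongue [(0,), (26, np.float64(-0.1448), np.float64(-0.0235))]
```

View pics/m5.png

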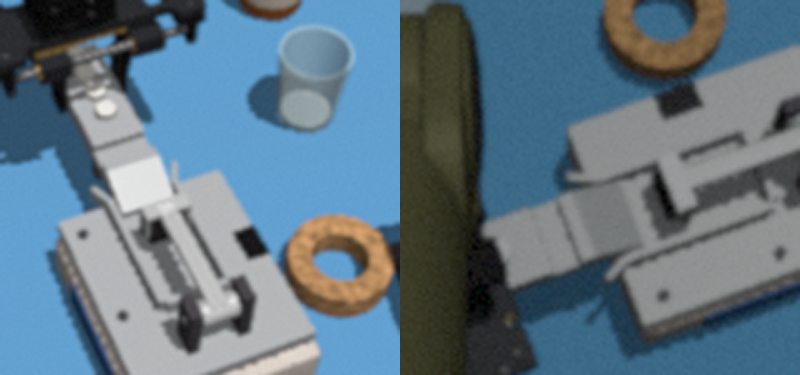

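The nose sits centred between the rail flares at side-crop (95,190) and (178,165). I'll slide on, keeping light contact with the deck.

Request:
{"method": "shift_gripper", "body": {
  "offsets": {"moves": [[-0.005, 0, 0.001, 0], [-0.01, 0, 0, 0], [-0.01, 0, 0, 0], [-0.01, 0, 0, 0], [0, 0, 0, 0]]}
}}

```text
time: 13.0
eef_pos: [0.5828, -0.0494, 0.0636]
tcp_rot: [0.001, 0.63, 0.776, -0.001]
ft_force: [-0.2, 0.1, -2.7]
finger_gap: 0.0476
grasp_force: 55.0
```

```bash
python3 -c "
from h import *
need((.6094-.2078*.08,-.1789+.9782*.08,.0636),.2098)"
```

```text
t 13.0 pos [ 0.5828 -0.0494  0.0636] yaw_y 0.2068 F [-0.2  0.1 -2.7] shift [-0.0522 -0.0008  0.0001] turn -0.003 q [-0.34  0.33  0.44  1.81 -0.16  1.04  0.37]
```

Request:
{"method": "shift_gripper", "body": {
  "offsets": {"moves": [[0, 0, 0.001, 0], [0, 0, 0.001, 0], [0, 0, 0, 0], [0, 0, 0, 0]]}
}}

```text
time: 13.4
eef_pos: [0.583, -0.0487, 0.0635]
tcp_rot: [0.001, 0.63, 0.777, -0.0]
ft_force: [-4.1, -3.6, 9.7]
finger_gap: 0.0474
grasp_force: 55.0
```

Request:
{"method": "shift_gripper", "body": {
  "offsets": {"moves": [[-0.005, 0, 0, 0], [-0.005, 0, 0, 0], [-0.005, 0, 0, 0], [0, 0, 0, 0]]}
}}

```text
time: 13.8
eef_pos: [0.5849, -0.052, 0.0635]
tcp_rot: [-0.005, 0.628, 0.778, 0.004]
ft_force: [-9.3, 15.3, 15.9]
finger_gap: 0.0472
grasp_force: 55.1
```

```bash
python3 -c "
from h import *
need((.6094-.2078*.08,-.1789+.9782*.08,.0636),.2098)"
```

```text
t 13.8 pos [ 0.5849 -0.052   0.0635] yaw_y 0.2126 F [-9.3 15.3 15.9] shift [-0.0492 -0.0026 -0.0007] turn 0.0028 q [-0.32  0.34  0.44  1.8  -0.18  1.04  0.4 ]
```

```bash
python3 -c "
from h import *
import pickle
d={n:env.capture(n) for n in ['top','side']}
pickle.dump(d,open('c6.pkl','wb'))
s=cv2.resize(d['side']['img'][215:317,305:391],(400,475),interpolation=2);t=cv2.resize(d['top']['img'][160:255,310:390],(400,475),interpolation=2)
cv2.imwrite('pics/m6.png',np.clip(np.hstack([s,t*1.5])[:,:,::-1],0,255))
st=env.get_state();print(st['ft_torque'],st['ft_force'])
"
```

```text
[ 2.86166362  1.98663567 -0.73768615] [-10.26269966  14.54271123  15.90036383][ WARN:0@1.617] global loadsave.cpp:1063 imwrite_ Unsupported depth image for selected encoder is fallbacked to CV_8U.
```

View pics/m6.png

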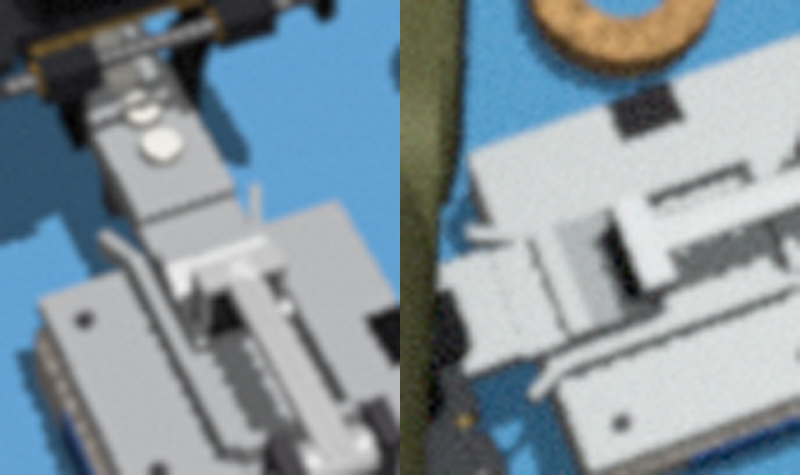

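The carrier is biased to the +y rail (right edge near side-crop (275,235)), with a gap left at the other rail (160,290). I'll back off, ease the downward press and shift sideways.

Request:
{"method": "shift_gripper", "body": {
  "offsets": {"moves": [[0.01, 0, -0.001, 0], [0.01, 0, -0.0005, 0], [0, -0.0015, 0, 0], [0, -0.001, 0, 0], [0, 0, 0, 0]]}
}}

```text
time: 14.4
eef_pos: [0.5798, -0.0414, 0.0636]
tcp_rot: [0.0, 0.629, 0.777, 0.001]
ft_force: [0.8, 2.9, 3.9]
finger_gap: 0.0476
grasp_force: 55.0
```

```bash
python3 -c "
from h import *
need((.6094-.2078*.08,-.1789+.9782*.08,.0636),.2098);print(env.get_state()['ft_torque'])"
```

```text
t 14.4 pos [ 0.5798 -0.0414  0.0636] yaw_y 0.2102 F [0.8 2.9 3.9] shift [-0.0607  0.0003 -0.0001] turn 0.0004 q [-0.35  0.32  0.44  1.82 -0.16  1.03  0.36]
[ 0.41128518 -0.20501739  0.0946393 ]
```

Request:
{"method": "shift_gripper", "body": {
  "offsets": {"moves": [[-0.005, 0, 0, 0], [-0.007, 0, 0, 0], [-0.005, 0, 0, 0], [-0.005, 0, 0, 0], [0, 0, 0, 0]]}
}}

```text
time: 14.9
eef_pos: [0.5833, -0.0587, 0.0636]
tcp_rot: [-0.003, 0.629, 0.778, 0.002]
ft_force: [-3.9, 10.8, 9.2]
finger_gap: 0.0473
grasp_force: 55.0
```

```bash
python3 -c "
from h import *
need((.6094-.2078*.08,-.1789+.9782*.08,.0636),.2098);print(env.get_state()['ft_torque'])"
```

```text
t 14.9 pos [ 0.5833 -0.0587  0.0636] yaw_y 0.2115 F [-3.9 10.8  9.2] shift [-0.043   0.0005 -0.0003] turn 0.0017 q [-0.32  0.34  0.44  1.8  -0.17  1.04  0.41]
[ 1.98734773  0.61770235 -0.07624859]
```

Request:
{"method": "shift_gripper", "body": {
  "offsets": {"moves": [[-0.005, 0, 0, 0], [-0.005, 0, 0, 0], [-0.005, 0, 0, 0], [0, 0, 0, 0]]}
}}

```text
time: 15.3
eef_pos: [0.5862, -0.0728, 0.0635]
tcp_rot: [-0.004, 0.628, 0.778, 0.002]
ft_force: [-4.9, 11.5, 8.8]
finger_gap: 0.0479
grasp_force: 55.0
```

```bash
python3 -c "
from h import *
need((.6094-.2078*.08,-.1789+.9782*.08,.0636),.2098);print(env.get_state()['ft_torque'])"
```

```text
t 15.3 pos [ 0.5862 -0.0728  0.0635] yaw_y 0.2119 F [-4.9 11.5  8.8] shift [-0.0286  0.0006 -0.0003] turn 0.0021 q [-0.29  0.35  0.45  1.79 -0.18  1.05  0.43]
[ 2.24338174  0.74597736 -0.13688201]
```

Request:
{"method": "shift_gripper", "body": {
  "offsets": {"moves": [[-0.006, 0, 0, 0], [-0.006, 0, 0, 0], [-0.005, 0, 0, 0], [-0.005, 0, 0, 0], [0, 0, 0, 0]]}
}}

```text
time: 15.8
eef_pos: [0.5918, -0.1003, 0.0636]
tcp_rot: [0.0, 0.629, 0.777, 0.0]
ft_force: [0.2, 3.2, 5.0]
finger_gap: 0.0475
grasp_force: 55.0
```

```bash
python3 -c "
from h import *
need((.6094-.2078*.08,-.1789+.9782*.08,.0636),.2098);print(env.get_state()['ft_torque'])"
```

```text
t 15.8 pos [ 0.5918 -0.1003  0.0636] yaw_y 0.2098 F [0.2 3.2 5. ] shift [-0.0005  0.0009 -0.    ] turn -0.0 q [-0.26  0.36  0.46  1.77 -0.18  1.05  0.48]
[0.82096534 0.00100124 0.09620643]
```

It dropped into the notch: it advanced 28 mm on a 22 mm command, the force fell to 3 N, and the origin is at about -35 mm. Now I'll release.

Request:
{"method": "shift_gripper", "body": {
  "offsets": {"moves": [[0, 0, 0, 0], [0, 0, 0, 0], [0, 0, 0, 0], [0, 0, 0, 0], [0, 0, 0, 0]]},
  "jaw": 0.085,
  "clamp_n": 20
}}

```text
time: 16.3
eef_pos: [0.5912, -0.0998, 0.0628]
tcp_rot: [-0.0, 0.629, 0.777, -0.0]
ft_force: [0.8, -0.7, 0.4]
finger_gap: 0.079
grasp_force: 0.0
```

Request:
{"method": "shift_gripper", "body": {
  "offsets": {"moves": [[0, 0, -0.01, 0], [0, 0, -0.02, 0], [0, 0, -0.03, 0], [0, 0, -0.04, 0], [0.03, 0, -0.04, 0], [0.05, 0, -0.02, 0], [0.05, 0, 0, 0], [0.05, 0, 0, 0], [0.04, 0, 0, 0], [0, 0, 0, 0]]}
}}

```text
time: 17.3
eef_pos: [0.5445, 0.1202, 0.2224]
tcp_rot: [-0.001, 0.625, 0.781, 0.001]
ft_force: [0.9, -0.6, -0.1]
finger_gap: 0.085
grasp_force: 0.0
```

```bash
python3 -c "
from h import *
import pickle
d={n:env.capture(n) for n in ['wrist','top','side']}
pickle.dump(d,open('c7.pkl','wb'))
s=cv2.resize(d['side']['img'][190:370,290:434],(400,500),interpolation=2);t=cv2.resize(d['top']['img'][140:280,283:395],(400,500),interpolation=2)
cv2.imwrite('pics/m7.png',np.clip(np.hstack([s,t*1.4])[:,:,::-1],0,255).astype(np.uint8))
print(env.get_state()['time'])"
```

```text
17.45
```

View pics/m7.png

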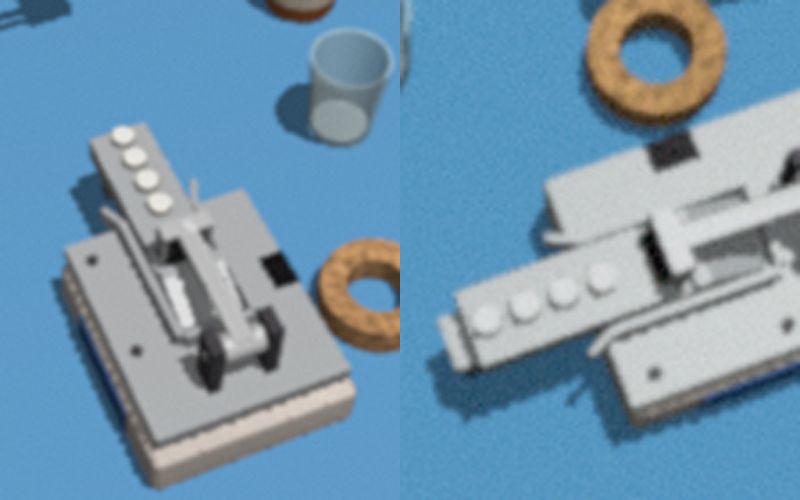

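The carrier sits between the rails with all four caps upright and the roller in the notch. Its tail is at top-crop (465,330), just short of the tongue's end at (445,345). One numeric check, then I'll hand in.

Run:
```python
import pickle
from h import *
T=pickle.load(open("c7.pkl","rb"))["top"]
e=np.array([.2078,-.9782]);n=np.array([.9782,.2078]);O=np.array([.6094,-.1789])
for p in [(487,320),(526,305),(563,291),(602,277)]:
    X=onz(T,(283+(p[0]-400)/3.571-.4,140+p[1]/3.571-.4),.09)[:2]-O; print((X@e).round(4),(X@n).round(4))
print("expected -113 -89 -65 -41; speed",abs(env.get_state()["qd"]).max())
```

```text
-0.1127 -0.0016
-0.0883 -0.0012
-0.0652 -0.0009
-0.041 -0.0011
expected -113 -89 -65 -41; speed 0.024298572323685413
```

```bash
python3 -c "
from bench import env
print(env.sign_off())"
```

```text
the job is handed in; nothing more can be done
None
```

The notched carrier is home in the shaker with the roller seated in its notch, the vials upright and the gripper clear; the spare carrier and bench items were not touched, and I handed the job in at about 17.5 s.

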